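Refit the works cover of the music box

ROBOT

A 7-joint arm with a two-finger parallel gripper is mounted at the origin on the work surface. World frame = base frame: x ahead of the robot, y to its left, z up, the work surface at z = 0. Lengths are in m, angles in rad, forces in N, time in s.
With the tool pointing down it reaches from about 0.4 to 0.85 m from the base axis. Payload 4.4 kg.
Tool frame: the origin (TCP) lies at the very end of the fingers, on their centre line; the grasp point (between the pads) lies robot.pinch_z behind it (robot.pinch_z is the distance from the TCP to the grasp point, in m); z points along the fingers, y is the line along which they close (so a half turn about z gives the same grasp; the last joint's range is limited). The gripper opens to 94 mm and grips with 3 to 60 N. Pads are 16 mm wide; open, the fingers measure 119 mm over their backs; the gripper's body (75 mm by 177 mm) begins 78 mm behind the grasp point.
Start: joints at [-1.177, 0.628, 0.038, 1.517, -0.027, 0.996, -0.02], TCP at [0.288, 0.583, 0.205] pointing down, gripper open.
Joint ranges: [-3.06, 3.06], [-0.37, 2.12], [-1.25, 1.32], [0.18, 2.47], [-1.1, 4.24], [0.23, 1.98], [-2.94, 2.94]. Speed limits (rad/s): [2.57, 2.57, 3.14, 3.14, 3.14, 3.14, 3.14].

INTERFACE

Orientations are given as a unit quaternion [x, y, z, w].
In Python, from station import robot, imaging gives the robot as it stands. The module is installed in compiled form; this text tells all that it offers.
- The arm moves only by the shell command python3 -m creep 'ROWS' [FORCE]. ROWS is JSON, a list of rows, each a list of 3 entries, a list of its own where there are three numbers: the shift along the tool's x, y, z in units of 0.5 m (1.0 is 0.5 m), then the turn, a rotation vector about the tool's x, y, z in units of 180 degrees (1.0 is 180 degrees), then the opening, from 0 (shut) to 1 (fully open). In form: [[[x, y, z], [ax, ay, az], fingers], ...]. A call has exactly 5 rows; each row shifts and turns the commanded pose from where the row before left it, along the tool's axes as they then stand; what a row does not reach is not made up. A row lasts 1/12 s, in which the tool goes at most 41.7 mm and 7.16 degrees, less where a joint would pass 70% of its speed; a pose out of reach is approached as far as the arm can. A call with a number of a shift or a turn outside -1 to 1 is refused whole. A call with a gripper value outside its range is refused whole. The fingers move at their own pace and stop on an object; FORCE is the grip in N (left out, the last holds). Time passes only in rows, so rows that do not move let the fingers close, or fill a call up. It gives the time, the measured TCP pose, the force, the opening and the grip force at its end, in the units of the state.
- robot.get_state(): the state, without advancing time (a new reading comes with each control period).
- imaging.grab_frame(name): name is "scene" or "top" or "wrist"; returns a dict with "pixels" (400x640x3 uint8, red, green, blue), "vfov" (degrees; the focal length in pixels is half the picture's height over the tangent of half this angle, whatever the lens; pixels are square), "cx", "cy" (the principal point, pixels), "rvec" (rotation vector, rad) and "tvec" (3), from world to camera coordinates, as OpenCV has them; the wrist camera has in their place "mount" (4x4, takes a point from camera to tool coordinates, whose origin is the TCP and whose axes are the flange's). Camera axes: x right, y down, z forward; pixel columns grow to the right and rows downward; lengths in m; the calibration is good to about 2 mm. A picture is of the moment at which its call begins: read the wrist's pose just before it. There is no depth.
- robot.close_job(): hands the job in; it is judged then, once.
The state is a dict: "clock": time; "joint_positions": joint angles; "joint_vel": joint speeds; "joint_efforts": joint torques, N m; "eef_pos": TCP position; "eef_rot": TCP orientation; "force": force on the tool from outside, world axes, zero at the start; "moment": the same for the moment, N m; "finger_gap": opening from 0.0 (shut) to 1.0 (fully open); "grip_force": force on a finger pad.
Only numpy, scipy, OpenCV 4.12 (cv2) and the standard library are available. Lean on these libraries where they do the work, as an engineer would, in place of code of your own. Each camera call takes 0.05 s, during which the arm holds its last target. There are 200 camera calls.

TASK

Refit the loose maple cover over the open works of the walnut music box: tilt it, hook its brass-shod edge under the box's wide brass lip, push it back against the spring keeper there, swing the other edge down past the small brass catch, then let go so that the spring slides the cover home under the catch and it lies flat, held at both ends. Leave the other things on the stand where they are.

Things in the scene. Friction and masses are not known exactly. Their poses are not given: they have to be found in the camera images.
- case: Walnut music box fixed to the stand, 190 x 116 mm, works bay open on top. Origin on the stand, on its centre line; x runs from the lip end (outer face -105) to the gear-housing end, z up. Housing block x 43 to 85, 80 high; a crank juts 28 mm from its +y side. Side walls: inner faces y = -48 and 48, tops 50 high. The cover rests on a level ledge 40 high, at both sides and all across under the lip.
- case_lip (a point): Middle of the free edge of the box's wide brass lip, at the lip's underside: x -72, 58 mm above the stand (18 above the ledge); box axes. The lip runs from here 33 mm towards -x, across the whole width, 6 mm thick. Under it is a slot open towards +x.
- case_keeper (a point): Middle of where the steel keeper bar's face stands when free, in the slot under the lip: x -80, 48 mm above the stand; fixed point, box axes. The bar is 84 wide, 41 to 56 high. Pushed towards -x it yields 13 mm to a hard stop (face at x -93); its spring gives about 3 N at first, 8.5 N at the stop.
- case_catch (a point): Middle of the small brass catch's underside edge, on the housing's face (x 43): x 38, 49 mm above the stand; box axes. The catch juts 5 mm from the face, is 50 wide and 5 thick (49 to 54 high). Going down, the cover clears it only when pushed 6 mm or more (11 at most) from its seated place towards the lip.
- case_seat (a point): Where the middle of the cover's underside lies once it is home: x -19.5, 40 mm above the stand; box axes. Seated, the cover fills x -82 to 43: 10 mm under the lip, 5 mm under the catch, pressed against the housing by the keeper (about 4 N).
- cover_grip (a point): Centre of the walnut grip bar of the loose cover. The cover is a flat maple panel 125 (x) x 90 (y) x 6 mm, about 0.11 kg, at first flat on the stand, bar up. The bar stands on the panel's centre: 40 long (x), 12 wide (y), 34 high. This point is half-way up the bar, 23 mm above the panel's underside. Axes: x from the brass-shod edge to the plain edge, z up out of the panel.
- cover_hook (a point): Middle of the cover's brass-shod edge, at its underside: -62.5 mm along the cover's x from the bar, same axes as cover_grip. This edge goes under the lip.
- cover_far (a point): Middle of the cover's plain edge, at its underside: +62.5 mm along the cover's x from the bar. This edge goes under the catch.
- key: Old iron key lying flat, about 90 x 35 mm, 6 mm thick; origin at its middle, on the stand. Leave it alone.
- teapot: Blue-glazed stoneware teapot, 116 mm across, 110 high, spout and handle along its y; origin under its centre. Leave it alone.
- cup: White tea cup, 72 mm across, 75 high; origin under its centre. Leave it alone.
- caddy: Red tea caddy, 72 mm across, 90 high; origin under its centre. Leave it alone.
- coin_tray: Round copper coin tray, 124 mm across, 14 high; origin under its centre. Leave it alone.
- shoehorn: Polished horn shoehorn lying flat along its x, 195 x 42 mm, 7 mm thick; origin near its middle. Leave it alone.
- piece_box: Open wooden box for shogi pieces, 100 x 120 x 50 mm; origin under its centre. Leave it alone.
Not all that is in view belongs to the job. Of the things that look like the part that bears cover_grip, take the one that is farthest to the robot's right at the start.

How it is judged:
By the outcome, as a careful person would: the job done as asked, in the order asked, and still so for the second after the job is handed in, with the robot touching nothing.
It also fails if it takes over 51 s, if anything falls off the work surface, if the arm or the gripper's body presses on something with over 40 N, if the wrist force passes 120 N, or if a joint passes its speed limit or range.

## Working session

There is one attempt and no reset: what is moved stays moved. The work goes in short steps, Python scripts to look and compute and a shell command to move; the robot and the scene stay as the last step left them, time stands still between calls to the robot, and variables do not carry over. Pictures are saved under pics/ and viewed, at most 10 in all, crops included, and the job is handed in when it is done.

```bash
mkdir -p pics
python3 - <<'E'
from station import robot, imaging
import cv2, json, numpy as np
s=robot.get_state(); print({k:np.round(v,3).tolist() for k,v in s.items()}, robot.pinch_z)
for n in("scene","top"):
    f=imaging.grab_frame(n); cv2.imwrite(f"pics/{n}0.png",f["pixels"][:,:,::-1])
    print(n,f["vfov"],f["cx"],f["cy"],f["rvec"],f["tvec"], [k for k in f])
    np.savez(f"{n}0.npz",**f)
E
```

```text
{'clock': 0.0, 'joint_positions': [-1.177, 0.629, 0.038, 1.518, -0.027, 0.996, -0.02], 'joint_vel': [-0.0, 0.001, 0.0, -0.001, 0.0, 0.001, 0.001], 'joint_efforts': [-0.0, -54.972, 1.143, -18.664, -0.052, 0.024, 0.0], 'eef_pos': [0.288, 0.582, 0.205], 'eef_rot': [0.228, 0.974, -0.001, -0.0], 'force': [-0.482, -0.087, 0.016], 'moment': [0.016, -0.048, 0.046], 'grip_force': 0.0, 'finger_gap': 0.998} 0.0188
scene 54.73883971216821 316.8779517568633 201.9006637397711 [ 2.36044927  1.1715162  -0.32150662] [-0.28309175 -0.29586639  1.26570499] ['pixels', 'vfov', 'cx', 'cy', 'rvec', 'tvec']
top 52.8484796562852 316.7449739642344 206.7292298748258 [ 2.20635427 -2.15339617  0.13351812] [-0.02865677  0.48754579  0.98097176] ['pixels', 'vfov', 'cx', 'cy', 'rvec', 'tvec']
```

View pics/scene0.png

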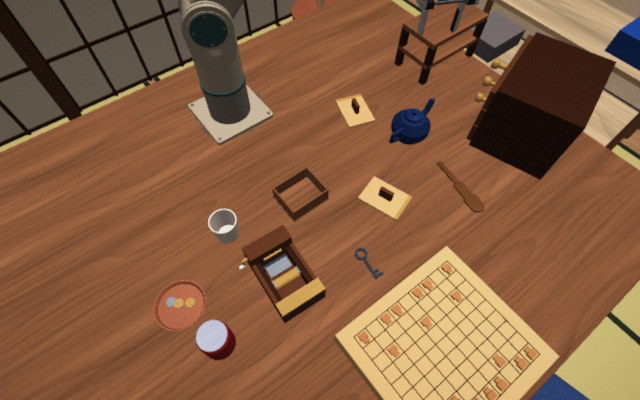

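View pics/top0.png

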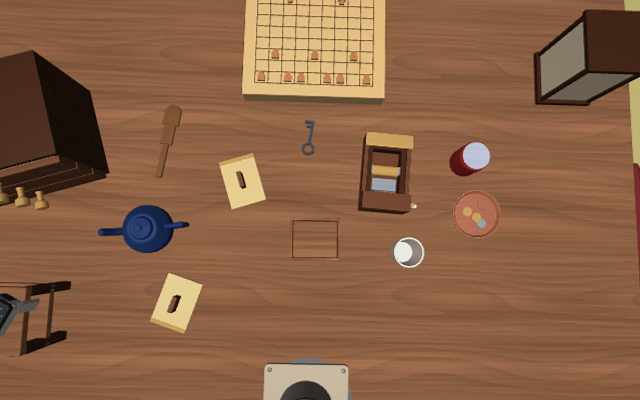

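The scene view shows the case at (283,272) with its lip towards (300,297). The top view shows the case at (387,172): lip (390,140), housing (385,202), crank at (413,206). The two maple covers are at (242,182) and (175,303) in the top view. Next I'll measure both and work out the brass edge.

```bash
cat > h.py <<'E'
import numpy as np, cv2
from scipy.spatial.transform import Rotation as R
def cam(f):
    fl=200/np.tan(np.radians(float(f["vfov"]))/2)
    K=np.array([[fl,0,float(f["cx"])],[0,fl,float(f["cy"])],[0,0,1]])
    return K,R.from_rotvec(np.ravel(f["rvec"])).as_matrix(),np.ravel(f["tvec"])
def wristcam(f,st):
    fl=200/np.tan(np.radians(float(f["vfov"]))/2)
    K=np.array([[fl,0,float(f["cx"])],[0,fl,float(f["cy"])],[0,0,1]])
    T=np.eye(4);T[:3,:3]=R.from_quat(st["eef_rot"]).as_matrix();T[:3,3]=st["eef_pos"]
    W=np.linalg.inv(T@np.asarray(f["mount"]));return K,W[:3,:3],W[:3,3]
def cast(c,uv,z):
    K,Rm,t=c;uv=np.atleast_2d(uv);d=np.c_[uv,np.ones(len(uv))]@np.linalg.inv(K).T@Rm
    o=-Rm.T@t;return o+d*((z-o[2])/d[:,2])[:,None]
def proj(c,P):
    K,Rm,t=c;q=(np.atleast_2d(P)@Rm.T+t)@K.T;return q[:,:2]/q[:,2:]
E
python3 - <<'E'
from h import *
f=dict(np.load("top0.npz"));c=cam(f);px=f["pixels"]
hsv=cv2.cvtColor(px,cv2.COLOR_RGB2HSV)
print("px",hsv[165,240],hsv[140,390],hsv[203,385])
m=cv2.inRange(hsv,(15,60,150),(32,200,255))
cs=[k for k in cv2.findContours(m,0,2)[0] if cv2.contourArea(k)>250]
for k in cs:
    r=cv2.minAreaRect(k);b=cv2.boxPoints(r)
    for z in((.006,) if r[0][1]>160 or r[0][0]<300 else (.064,)):
        P=cast(c,b,z)[:,:2];print(np.round(r[0]),cv2.contourArea(k),z,np.round(P,3).tolist(),np.round(P.mean(0),3),"sides",np.round([np.linalg.norm(P[1]-P[0]),np.linalg.norm(P[2]-P[1])],3))
def crop(x0,y0,x1,y1,s): return cv2.resize(px[y0:y1,x0:x1],None,fx=s,fy=s,interpolation=cv2.INTER_CUBIC)
a=crop(210,140,280,220,5);b=crop(350,125,420,220,5)
a=cv2.copyMakeBorder(a,0,b.shape[0]-a.shape[0],0,0,0)
cv2.imwrite("pics/crop1.png",np.hstack([a,b])[:,:,::-1])
E
```

```text
px [ 21  98 230] [ 18 136 199] [ 10 144 117]
[176. 303.] 1864.5 0.006 [[0.198, 0.388], [0.32, 0.348], [0.288, 0.261], [0.168, 0.301]] [0.244 0.325] sides [0.127 0.093]
[242. 181.] 1702.5 0.006 [[0.599, 0.239], [0.627, 0.151], [0.505, 0.112], [0.478, 0.199]] [0.552 0.175] sides [0.092 0.128]
[390. 140.] 565.0 0.064 [[0.641, -0.131], [0.674, -0.133], [0.667, -0.251], [0.634, -0.248]] [ 0.654 -0.191] sides [0.033 0.117]
[634. 121.] 681.0 0.064 [[0.834, -0.798], [0.835, -0.824], [0.608, -0.81], [0.607, -0.785]] [ 0.721 -0.804] sides [0.026 0.227]
[314.  48.] 13278.5 0.064 [[1.003, 0.185], [1.017, -0.177], [0.762, -0.179], [0.75, 0.174]] [0.883 0.001] sides [0.362 0.255]
```

View pics/crop1.png

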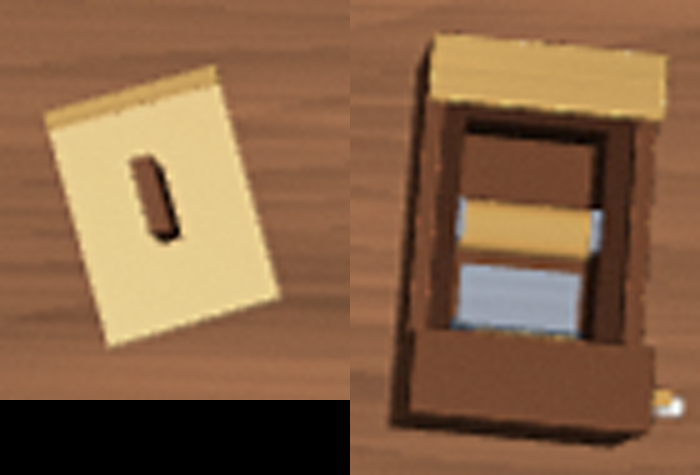

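The wanted cover (robot's right) is at (0.552, 0.175), brass edge on the far side, and its sides measure 128 x 92 mm, close to the nominal 125 x 90. The case lip measures 33 x 117 mm, as given. I'll move over the cover.

```bash
R='[[-0.06,-0.0355,0],[0,0,0],1]'
python3 -m creep '[[[-0.06,-0.0355,0],[0,0,0],1],[[-0.06,-0.0355,0],[0,0,0],1],[[-0.06,-0.0355,0],[0,0,0],1],[[-0.06,-0.0355,0],[0,0,0],1],[[-0.06,-0.0355,0],[0,0,0],1]]'
python3 -m creep '[[[-0.06,-0.0355,0],[0,0,0],1],[[-0.06,-0.0355,0],[0,0,0],1],[[-0.06,-0.0355,0],[0,0,0],1],[[-0.06,-0.0355,0],[0,0,0],1],[[-0.06,-0.0355,0],[0,0,0],1]]'
python3 -m creep '[[[-0.06,-0.0355,0],[0,0,0],1],[[-0.06,-0.0355,0],[0,0,0],1],[[-0.06,-0.0355,0],[0,0,0],1],[[-0.06,-0.0355,0],[0,0,0],1],[[0,0,0],[0,0,-0.035],1]]'
python3 -m creep '[[[0,0,0],[0,0,-0.035],1],[[0,0,0],[0,0,-0.035],1],[[0,0,0],[0,0,-0.035],1],[[0,0,0],[0,0,-0.035],1],[[0,0,0],[0,0,-0.035],1]]'
python3 -m creep '[[[0,0,0],[0,0,-0.035],1],[[0,0,0],[0,0,0],1],[[0,0,0],[0,0,0],1],[[0,0,0],[0,0,0],1],[[0,0,0],[0,0,0],1]]'
```

```text
clock: 0.52
eef_pos: [0.3839, 0.4347, 0.2051]
eef_rot: [0.228, 0.974, -0.0, -0.0]
force: [0.9, 0.4, -0.1]
finger_gap: 1.004
grip_force: 0.0
clock: 0.93
eef_pos: [0.4789, 0.2886, 0.2052]
eef_rot: [0.228, 0.974, -0.0, -0.0]
force: [0.7, 0.4, 0.8]
finger_gap: 1.002
grip_force: 0.0
clock: 1.35
eef_pos: [0.5586, 0.1644, 0.2052]
eef_rot: [0.179, 0.984, -0.003, 0.002]
force: [-0.0, -0.5, -0.5]
finger_gap: 1.002
grip_force: 0.0
clock: 1.77
eef_pos: [0.5542, 0.1733, 0.2051]
eef_rot: [-0.102, 0.995, -0.0, -0.0]
force: [-0.1, 0.3, 0.7]
finger_gap: 0.996
grip_force: 0.0
clock: 2.18
eef_pos: [0.5544, 0.1734, 0.2053]
eef_rot: [-0.153, 0.988, -0.0, -0.0]
force: [-0.2, -0.7, 0.1]
finger_gap: 0.997
grip_force: 0.0
```

```bash
cat > look.py <<'E'
from h import *; from station import robot,imaging; import sys
def shot(name):
    st=robot.get_state();f=imaging.grab_frame("wrist");cv2.imwrite(f"pics/{name}.png",f["pixels"][:,:,::-1]);return st,f,wristcam(f,st)
E
python3 - <<'E'
from look import *
st,f,c=shot("w1");px=f["pixels"];np.savez("w1.npz",K=c[0],R=c[1],t=c[2],px=px)
Rt=R.from_quat(st["eef_rot"]).as_matrix();print(st["clock"],st["eef_pos"],np.round(Rt,3),f["vfov"],np.round(f["mount"],3).tolist())
hsv=cv2.cvtColor(px,cv2.COLOR_RGB2HSV)
m=cv2.inRange(hsv,(15,60,140),(32,200,255))
for k in cv2.findContours(m,0,2)[0]:
    if cv2.contourArea(k)<2000: continue
    b=cv2.boxPoints(cv2.minAreaRect(k));P=cast(c,b,.006)[:,:2]
    print(b.tolist(),np.round(P,4).tolist(),P.mean(0),np.linalg.norm(P[1]-P[0]),np.linalg.norm(P[2]-P[1]))
E
```

```text
2.1833 [0.55441214 0.17340737 0.20533574] [[-0.953 -0.303 -0.   ]
 [-0.303  0.953 -0.   ]
 [ 0.    -0.    -1.   ]] 64.69243943985009 [[0.001, -0.964, -0.265, 0.077], [1.0, 0.001, -0.001, 0.0], [0.001, -0.265, 0.964, -0.179], [0.0, 0.0, 0.0, 1.0]]
[[163.0, 347.0], [267.0, 347.0], [267.0, 399.0], [163.0, 399.0]] [[0.8531, 0.042], [0.808, 0.1831], [0.8976, 0.2078], [0.9452, 0.0589]] [0.87595708 0.1229308 ] 0.14815406065785838 0.09297714253332881
[[279.0, 124.0], [356.0, 124.0], [356.0, 225.0], [279.0, 225.0]] [[0.5055, 0.1142], [0.4783, 0.1997], [0.5958, 0.2417], [0.6255, 0.1486]] [0.55128589 0.17606218] 0.08967735013677117 0.12483360671616058
```

View pics/w1.png

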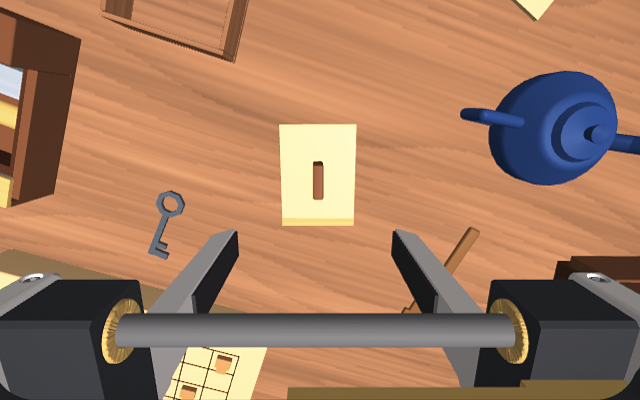

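The wrist view shows the cover centred at (318,175) with its brass edge at row 226, so the gripper is aligned. The measured size is 125 x 90 mm. I'll go down and grip.

```bash
python3 -m creep '[[[0.004,0.005,0.07],[0,0,0],1],[[0,0,0.07],[0,0,0],1],[[0,0,0.07],[0,0,0],1],[[0,0,0.07],[0,0,0],1],[[0,0,0.07],[0,0,0],1]]' 50
python3 -m creep '[[[0,0,0.02],[0,0,0],1],[[0,0,0.02],[0,0,0],1],[[0,0,0],[0,0,0],0],[[0,0,0],[0,0,0],0],[[0,0,0],[0,0,0],0]]'
python3 -m creep '[[[0,0,0],[0,0,0],0],[[0,0,0],[0,0,0],0],[[0,0,0],[0,0,0],0],[[0,0,0],[0,0,0],0],[[0,0,0],[0,0,0],0]]'
python3 -m creep '[[[0,0,0],[0,0,0],0],[[0,0,0],[0,0,0],0],[[0,0,0],[0,0,0],0],[[0,0,0],[0,0,0],0],[[0,0,0],[0,0,0],0]]'
```

```text
clock: 2.65
eef_pos: [0.552, 0.1753, 0.0292]
eef_rot: [-0.154, 0.988, -0.0, 0.0]
force: [0.7, -0.1, -0.7]
finger_gap: 1.0
grip_force: 0.0
clock: 3.07
eef_pos: [0.5533, 0.1758, 0.0123]
eef_rot: [-0.154, 0.988, 0.0, 0.002]
force: [0.1, -0.0, 0.6]
finger_gap: 0.826
grip_force: 0.0
clock: 3.48
eef_pos: [0.552, 0.1752, 0.0108]
eef_rot: [-0.154, 0.988, 0.0, 0.0]
force: [0.4, 0.6, -0.1]
finger_gap: 0.471
grip_force: 0.0
clock: 3.9
eef_pos: [0.5518, 0.1753, 0.0104]
eef_rot: [-0.154, 0.988, 0.0, -0.0]
force: [-0.5, -0.3, 0.6]
finger_gap: 0.127
grip_force: 50.0
```

```bash
python3 -m creep '[[[0,0,-0.06],[0,0,0],0],[[0,0,-0.06],[0,0,0],0],[[0,0,-0.06],[0,0,0],0],[[0,0,-0.06],[0,0,0],0],[[0,0,-0.06],[0,0,0],0]]'
python3 -m creep '[[[0,0,0],[0,0,0.039],0],[[0,0,0],[0,0,0.039],0],[[0,0,0],[0,0,0.039],0],[[0,-0.07,0],[0,0,0],0],[[0,-0.07,0],[0,0,0],0]]'
python3 -m creep '[[[0,-0.07,0],[0,0,0],0],[[0,-0.07,0],[0,0,0],0],[[0,-0.07,0],[0,0,0],0],[[0,0,0],[0,0,0],0],[[0,0,0],[0,0,0],0]]'
python3 - <<'E'
from look import *
st,f,c=shot("w2");px=f["pixels"];np.savez("w2.npz",K=c[0],R=c[1],t=c[2],px=px)
Rt=R.from_quat(st["eef_rot"]).as_matrix();print(st["clock"],st["eef_pos"],np.round(Rt,3))
E
```

```text
clock: 4.32
eef_pos: [0.5513, 0.175, 0.1616]
eef_rot: [-0.154, 0.988, -0.0, -0.0]
force: [-0.9, 0.0, -1.6]
finger_gap: 0.124
grip_force: 50.0
clock: 4.73
eef_pos: [0.5473, 0.1076, 0.1602]
eef_rot: [0.026, 1.0, 0.001, -0.0]
force: [1.9, -1.4, -1.4]
finger_gap: 0.128
grip_force: 50.0
clock: 5.15
eef_pos: [0.5413, -0.0023, 0.1603]
eef_rot: [0.031, 1.0, -0.0, -0.0]
force: [-0.2, 1.1, -0.9]
finger_gap: 0.123
grip_force: 50.0
5.15 [ 0.54130166 -0.00234045  0.16031727] [[-0.998  0.063 -0.001]
 [ 0.063  0.998 -0.001]
 [ 0.001 -0.001 -1.   ]]
```

View pics/w2.png

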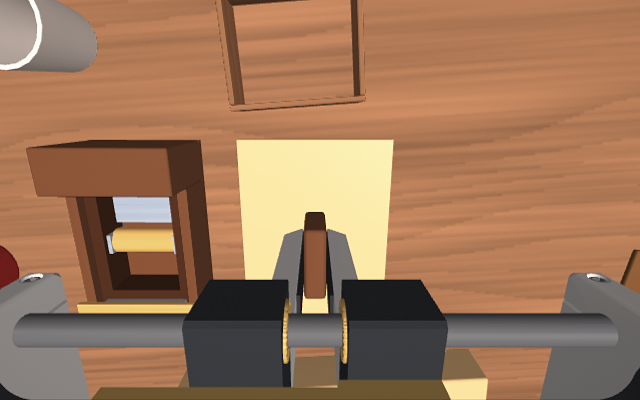

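Run:
```python
import numpy as np,cv2
px=np.load("w2.npz")["px"]
cv2.imwrite("pics/c2.png",cv2.resize(px[125:325,15:225],None,fx=2.95,fy=2.95,interpolation=cv2.INTER_CUBIC)[:,:,::-1])
```

```text
(no output)
```

View pics/c2.png

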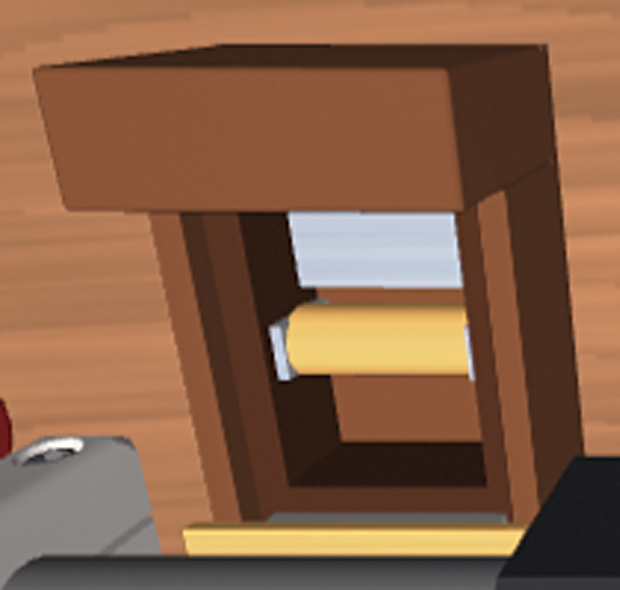

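Run:
```python
from h import *
d=np.load("w2.npz");c=(d["K"],d["R"],d["t"])
g=lambda p:np.array(p)/2.95-.5+.17+[15,125]
H=cast(c,g([[35,68],[447,68],[463,210],[66,210]]),.080)[:,:2]
L=cast(c,g([[184,524]]),.058)[:,:2];L2=cast(c,g([[184,531]]),.064)[:,:2]
print(np.round(H,4).tolist(),np.round(L,4),np.round(L2,4),[np.linalg.norm(H[i]-H[i-1]) for i in range(4)])
# fit pose: model pts -> world
M=np.array([[85,58],[85,-58],[43,-58],[43,58],[-72,58]])/1e3
W=np.vstack([H,L2])
mm,ww=M-M.mean(0),W-W.mean(0)
a=np.arctan2((mm[:,0]*ww[:,1]-mm[:,1]*ww[:,0]).sum(),(mm*ww).sum())
Rz=np.array([[np.cos(a),-np.sin(a)],[np.sin(a),np.cos(a)]]);o=W.mean(0)-Rz@M.mean(0)
print("case",o,np.degrees(a),"res mm",np.round((W-(M@Rz.T+o))*1e3,1).tolist())
# held cover
m=cv2.inRange(cv2.cvtColor(d["px"],cv2.COLOR_RGB2HSV),(15,40,170),(32,200,255))
for r in(141,145,170,220):
    xs=np.where(m[r,210:420])[0]+210; print(r,xs.min(),xs.max())
cs=m[120:160,300];r0=np.where(cs)[0].min()+120;print("row0",r0)
F=cast(c,[[237,r0],[393.5,r0],[246,279]],.1556)
T=[ .54130166,-.00234045]
X=np.array([[-.998,.063],[.063,.998]])
print(np.round((F[:,:2]-T)@X,4))
```

```text
[[0.477, -0.2337], [0.4841, -0.12], [0.5245, -0.123], [0.5174, -0.2371]] [[ 0.6343 -0.2498]] [[ 0.6333 -0.2451]] [np.float64(0.0405628042045508), np.float64(0.11388381602035764), np.float64(0.040527111108115986), np.float64(0.11431365111768807)]
case [ 0.56469763 -0.18251353] 176.3708203900876 res mm [[0.8, 1.3], [0.5, -0.8], [-1.0, -1.1], [-0.7, 0.6], [0.4, -0.1]]
141 236 393
145 237 393
170 238 391
220 242 388
row0 139
[[ 0.0628 -0.0445]
 [ 0.0629  0.045 ]
 [-0.0264 -0.0444]]
```

Case origin is about (0.565, -0.185) with yaw 176.4°, consistent across both views. The cover is held centred, and its far edge measures 62.8 mm from the tool. I'll move over the case and tilt.

```bash
python3 -m creep '[[[-0.0175,-0.0725,0],[0,0,0],0],[[-0.0175,-0.0725,0],[0,0,0],0],[[-0.0175,-0.0725,0],[0,0,0],0],[[-0.0175,-0.0725,0],[0,0,0],0],[[-0.0175,-0.0725,0],[0,0,0],0]]'
python3 -m creep '[[[0,0,0],[0,0.0306,0],0],[[0,0,0],[0,0.0306,0],0],[[0,0,0],[0,0.0306,0],0],[[0,0,0],[0,0.0306,0],0],[[0,0,0],[0,0,0],0]]'
python3 -m creep '[[[0,0,0],[0,0,0],0],[[0,0,0],[0,0,0],0],[[0,0,0],[0,0,0],0],[[0,0,0],[0,0,0],0],[[0,0,0],[0,0,0],0]]'
cat > go.py <<'E'
from h import *; from station import robot; import sys
# case pose; usage go.py hookx hookz tilt(deg) in mm -> needed tool shift (units) from present pose
O=np.array([.5655,-.1853,0]);A=np.radians(176.4)
Rc=R.from_euler("z",A).as_matrix();st=robot.get_state()
Rt=R.from_quat(st["eef_rot"]).as_matrix();p=Rc.T@(np.array(st["eef_pos"])-O)*1e3
q=Rc.T@Rt;tl=np.degrees(np.arctan2(q[2,0],q[0,0]))
hk=p+q@np.array([-62.5,0,10.4]);far=p+q@np.array([62.5,0,10.4])
print("t",st["clock"],"tcp",np.round(p,1),"tilt",round(tl,1),"hook",np.round(hk,1),"far",np.round(far,1),"y-axis",np.round(q[:,1],3),"F case",np.round(Rc.T@st["force"],1),"M",np.round(Rc.T@st["moment"],2))
if len(sys.argv)>3:
    x,z,a=map(float,sys.argv[1:]);a=np.radians(a);u=np.array([np.cos(a),0,np.sin(a)]);n=np.array([-u[2],0,u[0]])
    g=np.array([x,0,z])+62.5*u+10.4*n-p
    print("shift units, tool axes now:",np.round(q.T@g/500,4),"turn y",round((np.degrees(a)-tl)/180,4))
E
python3 go.py -62 43 22
```

```text
clock: 5.62
eef_pos: [0.576, -0.1819, 0.1604]
eef_rot: [0.027, 1.0, 0.001, 0.0]
force: [1.2, -0.5, -1.8]
finger_gap: 0.124
grip_force: 50.0
clock: 6.03
eef_pos: [0.5776, -0.179, 0.1561]
eef_rot: [0.025, 0.981, 0.007, -0.193]
force: [0.4, 1.5, -2.6]
finger_gap: 0.124
grip_force: 50.0
clock: 6.45
eef_pos: [0.5747, -0.1832, 0.1618]
eef_rot: [0.029, 0.981, 0.005, -0.19]
force: [-0.9, -0.1, -1.4]
finger_gap: 0.127
grip_force: 50.0
t 6.45 tcp [ -9.1  -2.7 161.8] tilt 21.9 hook [-63.2  -3.  128.8] far [ 52.8  -2.4 175.5] y-axis [ 0.005 -1.    -0.   ] F case [ 0.9  0.2 -1.4] M [-0.03  0.44 -0.02]
shift units, tool axes now: [-0.0619 -0.0054  0.16  ] turn y 0.0005
```

```bash
python3 -m creep '[[[-0.015,-0.0015,0.04],[0,0,0],0],[[-0.015,-0.0015,0.04],[0,0,0],0],[[-0.015,-0.0015,0.04],[0,0,0],0],[[0,0,0],[0,0,0],0],[[0,0,0],[0,0,0],0]]'
python3 go.py -62 43 22
python3 - <<'E'
from h import *; from station import imaging
o=[]
for n,(x0,y0) in(("top",(345,115)),("scene",(230,220))):
    f=imaging.grab_frame(n);np.savez(n+"1.npz",**f);o.append(cv2.resize(f["pixels"][y0:y0+110,x0:x0+95],None,fx=4,fy=4,interpolation=cv2.INTER_CUBIC))
cv2.imwrite("pics/d1.png",np.hstack(o)[:,:,::-1])
E
```

```text
clock: 6.87
eef_pos: [0.5724, -0.1851, 0.0965]
eef_rot: [0.028, 0.981, 0.006, -0.192]
force: [0.1, -0.6, -0.6]
finger_gap: 0.129
grip_force: 50.0
t 6.8667 tcp [-6.8 -0.6 96.5] tilt 22.1 hook [-60.8  -0.9  63.3] far [ 55.   -0.3 110.4] y-axis [ 0.005 -1.     0.   ] F case [-0.1  0.6 -0.6] M [-0.02  0.45 -0.01]
shift units, tool axes now: [-0.0175 -0.0013  0.037 ] turn y -0.0007
```

View pics/d1.png

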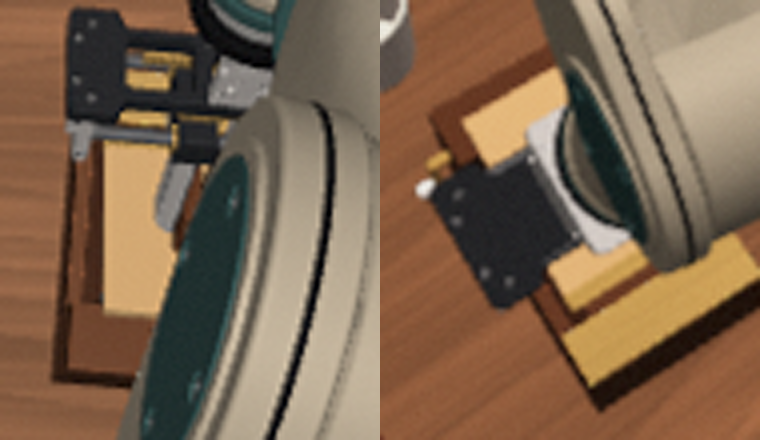

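Scene view: the cover hovers over the bay with its far corner at (251,250) and hook corner at (277,296). The lip's +y end runs (276,308) to (283,317). Top view: the far corner on the -y side is at (371,191). Cross-checking these against the lip in the same view.

Run:
```python
from h import *
O=np.array([.5655,-.1853,0]);Rc=R.from_euler("z",np.radians(176.4)).as_matrix()
s=cam(np.load("scene1.npz"));t=cam(np.load("top1.npz"))
f=lambda c,u,z:np.round(Rc.T@(cast(c,[u],z)[0]-O)*1e3,1)
print("far+y",f(s,(251.2,249.5),.116),"hook+y",f(s,(277.5,296.5),.069))
print("lip free +y",f(s,(276.2,307.5),.064),"outer",f(s,(282.3,317),.064))
print("top far-y",f(t,(370.7,191.2),.116))
p0=cam(np.load("top0.npz"))
for P in([-72,58,64],[-72,-58,64],[-105,58,64],[43,-58,80]): print(P,proj(p0,Rc@(np.array(P)/1e3)+O), proj(s,Rc@(np.array(P)/1e3)+O))
```

```text
far+y [ 51.1  41.6 116. ] hook+y [-62.   43.2  69. ]
lip free +y [-80.5  58.   64. ] outer [-106.3   57.5   64. ]
top far-y [ 50.7 -44.7 116. ]
[-72, 58, 64] [[412.66989091 148.40359341]] [[274.29541142 304.35931288]]
[-72, -58, 64] [[365.59821581 144.14602316]] [[316.99608996 277.19535282]]
[-105, 58, 64] [[413.49658936 135.29904573]] [[281.82004065 316.63277787]]
[43, -58, 80] [[363.01083965 189.60343988]] [[290.88295696 237.3258432 ]]
```

Lateral agreement is within 2 mm, so I'll nudge about 1 mm and enter under the lip.

```bash
python3 -m creep '[[[-0.0088,-0.0015,0.0185],[0,0,0],0],[[-0.0088,-0.0015,0.0185],[0,0,0],0],[[0,0,0],[0,0,0],0],[[0,0,0],[0,0,0],0],[[0,0,0],[0,0,0],0]]'
python3 go.py -76 43 22
```

```text
clock: 7.38
eef_pos: [0.5743, -0.1867, 0.0758]
eef_rot: [0.028, 0.981, 0.006, -0.191]
force: [-0.3, -0.1, -1.0]
finger_gap: 0.12
grip_force: 50.0
t 7.3833 tcp [-8.9  0.8 75.8] tilt 22.0 hook [-62.9   0.5  42.7] far [53.   1.1 89.7] y-axis [ 0.005 -1.     0.   ] F case [ 0.3  0.1 -1. ] M [ 0.01  0.53 -0.07]
shift units, tool axes now: [-0.0241  0.0015 -0.0102] turn y -0.0003
```

```bash
python3 -m creep '[[[-0.006,0,-0.0025],[0,0,0],0],[[-0.006,0,-0.0025],[0,0,0],0],[[-0.006,0,-0.0025],[0,0,0],0],[[-0.006,0,-0.0025],[0,0,0],0],[[0,0,0],[0,0,0],0]]'
python3 go.py -76 43 22
python3 -m creep '[[[-0.003,0,-0.0012],[0,0,0],0],[[-0.003,0,-0.0012],[0,0,0],0],[[-0.003,0,-0.0012],[0,0,0],0],[[0,0,0],[0,0,0],0],[[0,0,0],[0,0,0],0]]'
python3 go.py -89 42.5 20
```

```text
clock: 7.8
eef_pos: [0.588, -0.1874, 0.076]
eef_rot: [0.028, 0.981, 0.006, -0.191]
force: [-0.9, 0.0, -1.0]
finger_gap: 0.125
grip_force: 50.0
t 7.8 tcp [-22.6   0.6  76. ] tilt 22.0 hook [-76.7   0.3  43. ] far [39.2  1.  89.8] y-axis [ 0.005 -1.     0.   ] F case [ 0.9  0.  -1. ] M [-0.03  0.4  -0.05]
shift units, tool axes now: [0.0012 0.0013 0.0005] turn y -0.0
clock: 8.22
eef_pos: [0.5911, -0.1876, 0.076]
eef_rot: [0.028, 0.981, 0.006, -0.192]
force: [-3.4, -0.2, 0.2]
finger_gap: 0.127
grip_force: 50.0
t 8.2167 tcp [-25.7   0.7  76. ] tilt 22.2 hook [-79.6   0.4  42.8] far [36.1  1.  89.9] y-axis [ 0.005 -1.     0.   ] F case [3.4 0.4 0.2] M [-0.2  -0.72 -0.18]
shift units, tool axes now: [-0.0169  0.0013 -0.0018] turn y -0.0121
```

The keeper contact is felt at 3.4 N, where it should be. I'll push back while lowering the tilt a little.

```bash
python3 -m creep '[[[-0.0035,0,-0.001],[0,0,0],0],[[-0.0035,0,-0.001],[0,-0.006,0],0],[[-0.0035,0,-0.001],[0,-0.006,0],0],[[-0.0035,0,-0.001],[0,0,0],0],[[0,0,0],[0,0,0],0]]'
python3 go.py -90 42 20
python3 -m creep '[[[-0.003,0,0],[0,0,0],0],[[-0.003,0,0],[0,0,0],0],[[0,0,0],[0,0,0],0],[[0,0,0],[0,0,0],0],[[0,0,0],[0,0,0],0]]'
python3 go.py -90 42 20
```

```text
clock: 8.63
eef_pos: [0.597, -0.1881, 0.075]
eef_rot: [0.029, 0.984, 0.005, -0.175]
force: [-6.1, 1.5, -1.2]
finger_gap: 0.125
grip_force: 50.0
t 8.6333 tcp [-31.6   0.8  75. ] tilt 20.2 hook [-86.7   0.6  43.6] far [30.6  1.1 86.7] y-axis [ 0.005 -1.     0.   ] F case [ 6.2 -1.1 -1.2] M [-0.11 -1.33 -0.15]
shift units, tool axes now: [-0.0072  0.0016  0.0012] turn y -0.001
clock: 9.05
eef_pos: [0.5995, -0.1884, 0.0744]
eef_rot: [0.029, 0.984, 0.005, -0.176]
force: [-7.1, 1.1, 0.3]
finger_gap: 0.124
grip_force: 50.0
t 9.05 tcp [-34.1   0.9  74.4] tilt 20.2 hook [-89.1   0.7  43. ] far [28.2  1.2 86.2] y-axis [ 0.005 -1.     0.   ] F case [ 7.1 -0.7  0.3] M [-0.14 -1.69 -0.16]
shift units, tool axes now: [-0.0022  0.0018  0.0017] turn y -0.0013
```

```bash
python3 -m creep '[[[0.0006,0,0.0095],[0,-0.0224,0],0],[[0.0006,0,0.0095],[0,-0.0224,0],0],[[0.0006,0,0.0095],[0,-0.0224,0],0],[[0,0,0],[0,0,0],0],[[0,0,0],[0,0,0],0]]'
python3 go.py -90 41 8
```

```text
clock: 9.47
eef_pos: [0.5927, -0.1879, 0.0603]
eef_rot: [0.029, 0.997, 0.002, -0.071]
force: [-5.4, 0.6, -3.4]
finger_gap: 0.122
grip_force: 50.0
t 9.4667 tcp [-27.4   0.9  60.3] tilt 8.2 hook [-87.7   0.7  41.1] far [36.   1.2 58.9] y-axis [ 0.004 -1.     0.001] F case [ 5.5 -0.3 -3.4] M [-0.1  -1.59 -0.09]
shift units, tool axes now: [-0.0045  0.0018 -0.0001] turn y -0.0011
```

```bash
python3 -m creep '[[[-0.004,0,0],[0,0,0],0],[[-0.003,0,0],[0,0,0],0],[[0,0,0],[0,0,0],0],[[0,0,0],[0,0,0],0],[[0,0,0],[0,0,0],0]]'
python3 go.py -90.5 40.5 0
```

```text
clock: 9.88
eef_pos: [0.5968, -0.1882, 0.0599]
eef_rot: [0.029, 0.997, 0.002, -0.072]
force: [-9.6, 1.8, 1.1]
finger_gap: 0.126
grip_force: 50.0
t 9.8833 tcp [-31.4   1.   59.9] tilt 8.3 hook [-91.8   0.7  40.7] far [31.9  1.2 58.6] y-axis [ 0.004 -1.     0.   ] F case [ 9.7 -1.2  1.1] M [-0.13 -2.18 -0.1 ]
shift units, tool axes now: [0.0041 0.0019 0.0189] turn y -0.0459
```

At the stop (9.7 N), 9–10 mm back, the far edge at x 32 is clear of the catch at 38. I'll swing it down.

```bash
python3 -m creep '[[[0.001,0,0.0063],[0,-0.0153,0],0],[[0.001,0,0.0063],[0,-0.0153,0],0],[[0.001,0,0.0063],[0,-0.0153,0],0],[[0,0,0],[0,0,0],0],[[0,0,0],[0,0,0],0]]'
python3 go.py -90.5 40 0
```

```text
clock: 10.3
eef_pos: [0.5942, -0.1881, 0.0505]
eef_rot: [0.029, 1.0, 0.0, 0.001]
force: [-7.8, 0.5, 0.4]
finger_gap: 0.125
grip_force: 50.0
t 10.3 tcp [-28.8   1.   50.5] tilt -0.1 hook [-91.3   0.7  40.2] far [33.7  1.2 40.1] y-axis [ 0.004 -1.     0.001] F case [ 7.9 -0.   0.4] M [-0.1  -1.96 -0.1 ]
shift units, tool axes now: [0.0016 0.0019 0.0003] turn y 0.0004
```

Flat at ledge height with the far edge below the catch. Pressing lightly, then releasing part-way.

```bash
python3 -m creep '[[[0,0,0.002],[0,0,0],0],[[0,0,0],[0,0,0],0],[[0,0,0],[0,0,0],0],[[0,0,0],[0,0,0],0.4],[[0,0,0],[0,0,0],0.4]]'
python3 -m creep '[[[0,0,0],[0,0,0],0.4],[[0,0,0],[0,0,0],0.4],[[0,0,0],[0,0,0],0.4],[[0,0,0],[0,0,0],0.4],[[0,0,0],[0,0,0],0.4]]'
python3 go.py
python3 - <<'E'
from look import *
shot("w3")
E
```

```text
clock: 10.72
eef_pos: [0.6008, -0.1886, 0.051]
eef_rot: [0.029, 1.0, -0.001, 0.006]
force: [0.9, 0.3, -0.4]
finger_gap: 0.227
grip_force: 0.0
clock: 11.13
eef_pos: [0.5989, -0.1881, 0.0502]
eef_rot: [0.029, 1.0, -0.0, 0.004]
force: [-0.3, 0.2, -0.5]
finger_gap: 0.4
grip_force: 0.0
t 11.1333 tcp [-33.5   0.7  50.2] tilt -0.5 hook [-96.1   0.4  40.3] far [28.9  1.  39.2] y-axis [ 0.005 -1.    -0.   ] F case [ 0.3 -0.2 -0.5] M [-0.06  0.09  0.06]
```

View pics/w3.png

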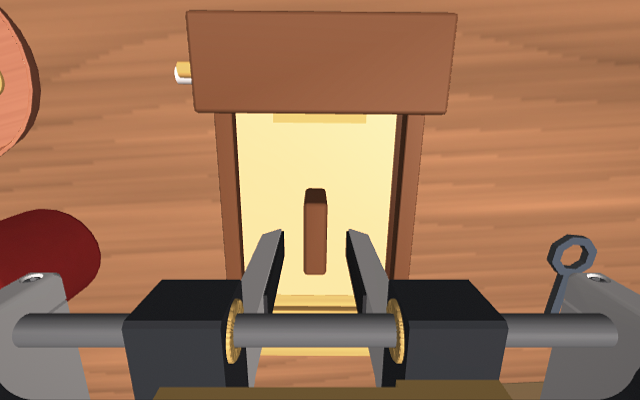

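The wrist view shows the cover flat between the walls, its plain edge up to the housing (row 113) beneath the catch (row 118), and the hook end under the lip. The fingers straddle the bar freely, so I'll lift straight up.

```bash
python3 -m creep '[[[0,0,-0.02],[0,0,0],0.4],[[0,0,-0.04],[0,0,0],0.4],[[0,0,-0.06],[0,0,0],0.4],[[0,0,-0.06],[0,0,0],0.4],[[0,0,-0.06],[0,0,0],0.4]]'
python3 -m creep '[[[0.05,0,-0.05],[0,0,0],0.4],[[0.05,0,0],[0,0,0],0.4],[[0,0,0],[0,0,0],0.4],[[0,0,0],[0,0,0],0.4],[[0,0,0],[0,0,0],0.4]]'
python3 - <<'E'
from look import *
st,f,c=shot("w4");px=f["pixels"];O=np.array([.5655,-.1853,0]);Rc=R.from_euler("z",np.radians(176.4)).as_matrix()
hsv=cv2.cvtColor(px,cv2.COLOR_RGB2HSV);m=cv2.inRange(hsv,(15,40,140),(32,200,255))
for k in cv2.findContours(m,0,2)[0]:
    if cv2.contourArea(k)<800: continue
    b=cv2.boxPoints(cv2.minAreaRect(k));print(b.tolist(),np.round((cast(c,b,.046)-O)@Rc*1e3,1)[:,:2].tolist())
E
```

```text
clock: 11.6
eef_pos: [0.5974, -0.188, 0.1721]
eef_rot: [0.029, 1.0, -0.0, 0.004]
force: [1.0, 0.0, 0.0]
finger_gap: 0.398
grip_force: 0.0
clock: 12.02
eef_pos: [0.5481, -0.1852, 0.1953]
eef_rot: [0.029, 1.0, -0.0, 0.005]
force: [0.4, 0.6, -0.7]
finger_gap: 0.397
grip_force: 0.0
[[330.0, 353.0], [374.0, 353.0], [374.0, 387.0], [330.0, 387.0]] [[-196.7, -19.4], [-196.3, -74.4], [-249.6, -77.5], [-249.9, -20.4]]
[[501.0, 347.0], [551.0, 347.0], [551.0, 393.0], [501.0, 393.0]] [[-186.3, -231.7], [-185.9, -293.7], [-257.9, -309.0], [-258.3, -243.8]]
[[273.0, 167.0], [358.0, 167.0], [358.0, 296.0], [273.0, 296.0]] [[38.0, 44.7], [38.6, -44.2], [-115.2, -50.9], [-115.9, 49.4]]
```

View pics/w4.png

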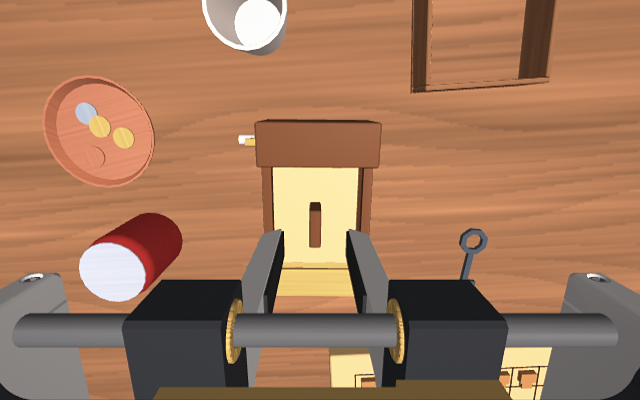

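The view shows the cover flat and square in the bay, reaching the housing at row 167 and running under the lip at row 268. The neighbouring things in view look undisturbed and the robot is clear, so I'm handing in.

```bash
python3 -c "
from station import robot; print(robot.close_job())"
```

```text
the job is handed in; nothing more can be done
None
```

The cover is refitted: it lies flat with its brass edge under the lip and its plain edge under the catch, nothing else was touched, and I handed the job in at about 12 s on the robot's clock (no verdict was returned).

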